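Hang up the wire basket, then open the safety cap of the cleaner jug

TASK

Clear the island for cleaning: first hang the wire basket by its wooden handle bar on both prongs of the double hook on the stand and let go of it. Then open the cleaner jug: press its push-and-turn safety cap down, keep it down while you twist it counter-clockwise (seen from above) until it is free, lift it off and finish while still holding the cap upright in the gripper, steady, a few centimetres clear above the jug's neck (more than 3 cm, less than 15 cm). Leave the basket hanging and the pot, jar and black bottle where they stand.

Things in the scene. Friction and masses are not known exactly. Their poses are not given: they have to be found in the camera images.
- basket: Small loose steel wire basket, about 0.2 kg: open tray 85 mm along x, 120 mm along y, 57 mm high. Two upright steel strips (8 mm in x, 6 mm in y) at y = -56 and +56 mm carry a rigid wooden handle bar along y, its centre 150 mm above the underside. Origin: centre of the underside, z up. Starts standing in the middle of the counter.
- basket_bar (a point): Centre of the basket's wooden handle bar (axes as the basket). The bar is 118 mm long (y), 10 mm thick (x), 12 mm high; 106 mm of it, between the uprights, is free underneath, with 87 mm of open height down to the tray rim. It can be pinched here from above, fingers closing along x.
- stand: Fixed dark steel stand: foot 130 mm across, 12 mm high; upright 16 mm post at the origin with a crossbar on top (220 mm high) and two parallel round prongs, 8 mm thick, running to the stand's -x at y = -28 and +28 mm, 48 mm clear between them (room for fingers). Origin: foot of the post, z up. Stand and jug may swap sides.
- hook_seat (a point): Midway between the prongs, at the top of their level seats (200 mm above the counter; seats x = -65 to -100 mm of the stand, this point -82.5 mm). Axes as the stand. Tips turn up to 222 mm at x = -120 mm. Hung, the bar lies across both prongs along y, centre 6 mm above this point: come from the stand's -x side, bar above and tray below the tips, then lower.
- jug: White cleaner jug held fast in a screwed-down dark holder (it cannot move or turn): body 140 x 94 mm, 120 mm high, shoulder rising to 142 mm, handle on its +x side (out to x = 127 mm, below 120 mm height), neck 37 mm across its flange on the origin's vertical axis. Origin: on the counter below the neck; z up.
- neck_top (a point): Centre of the top rim of the jug's neck, 172.5 mm above the counter. A spring-loaded seal in the neck pushes the cap up: pressing the cap takes about 4.5 N to begin and 9 N at the hard stop, 8.5 mm down.
- cap: Grey round push-and-turn cap on the neck, a loose part of 35 g, 36 mm high: upper 16 mm a solid ribbed drum 48 mm across, skirt below it 46 mm. Origin: centre of its underside, 161 mm above the counter when locked (top 197 mm), z up. The jug's shoulder is 19 mm below the underside. Grip across the drum at any yaw.
- cap_grip (a point): Middle of the cap's drum, on its axis, 28 mm above its underside. Locked, the cap neither turns nor lifts. Pressed down 7 mm or more and kept pressed, it turns counter-clockwise seen from above; after 60 to 110 degrees (80 is good, hard stop at about 120) it is free to lift straight off. Clockwise is blocked.
- pot: Bystander: small open steel pot, 120 mm across, 75 mm high, at the far side. Origin: centre of the underside.
- jar: Bystander: glass jar with a steel lid, 68 mm across, 85 mm high. Origin: centre of the underside.
- shampoo: Bystander: small black bottle, 48 mm across, 90 mm high. Origin: centre of the underside.

How it is judged:
On the way, in this order (a step that is already met when the one before it is completed fails the run):
1. the basket hangs by its bar on both prongs, let go (x of basket_bar in the frame of hook_seat between -0.035 and 0.07 m and y of basket_bar in the frame of hook_seat between -0.024 and 0.024 m and z of basket_bar in the frame of hook_seat between 0 and 0.03 m and contact force between basket and stand above 0.8 N and contact force between basket and the arm below 0.1 N and contact force between basket and the fingers below 0.1 N), for 0.2 s.
2. the cap is pressed down (z of cap in the frame of jug below 0.157 m and horizontal distance between cap and neck_top below 0.005 m), for 0.05 s.
3. the cap is twisted free while still on the neck (angle between the x axis of cap and the x axis of jug, either way round above 0.75 rad and z of cap in the frame of jug below 0.18 m and horizontal distance between cap and neck_top below 0.005 m).
At the end, for the whole second after the job is handed in: Fingers hold the cap still, upright within 20 degrees, underside 30 to 150 mm above the neck rim, within 30 mm of its axis, off the jug; the basket, let go, hangs by its bar on both prongs (bar centre within 24 mm of mid-hook sideways) (z of cap in the frame of neck_top between 0.03 and 0.15 m and horizontal distance between cap and neck_top below 0.03 m and angle between cap's own z axis and vertical below 0.35 rad and linear speed of cap below 0.03 m/s and contact force between cap and the fingers above 1 N and contact force between cap and jug below 0.1 N and x of basket_bar in the frame of hook_seat between -0.035 and 0.07 m and y of basket_bar in the frame of hook_seat between -0.024 and 0.024 m and z of basket_bar in the frame of hook_seat between 0 and 0.03 m and contact force between basket and stand above 0.8 N and contact force between basket and the fingers below 0.1 N); the arm keeps its last pose, push and grip.
It fails at once if the pot, jar or black bottle was moved by more than 30 mm (distance of any of pot, jar, shampoo from where it was at the start of the episode above 0.03 m).
It also fails if it takes over 61 s, if anything falls off the work surface, if the arm or the gripper's body presses on something with over 40 N, if the wrist force passes 120 N, or if a joint passes its speed limit or range.

ROBOT

A 6-joint arm with a two-finger parallel gripper is mounted at the origin on the work surface. World frame = base frame: x ahead of the robot, y to its left, z up, the work surface at z = 0. Lengths are in m, angles in rad, forces in N, time in s.
With the tool pointing down it reaches from about 0.3 to 0.775 m from the base axis. Payload 14.6 kg.
Tool frame: the origin (TCP) lies at the very end of the fingers, on their centre line; the grasp point (between the pads) lies 19 mm behind it; z points along the fingers, y is the line along which they close (so a half turn about z gives the same grasp; the last joint's range is limited). The gripper opens to 94 mm and grips with 3 to 60 N. Pads are 16 mm wide; open, the fingers measure 119 mm over their backs; the gripper's body (75 mm by 177 mm) begins 78 mm behind the grasp point.
Start: joints at [-1.251, 0.3, 1.521, -0, 1.321, -0.067], TCP at [0.207, -0.509, 0.205] pointing down, gripper open.
Joint ranges: [-3.03, 3.03], [-0.79, 2.21], [0.23, 2.52], [-1.04, 4.18], [0, 3.07], [-2.55, 2.55]. Speed limits (rad/s): [2.22, 2.22, 2.57, 3.14, 3.14, 3.14].

INTERFACE

Orientations are given as [roll, pitch, yaw] about the fixed x, y, z axes, in that order (R = Rz(yaw) Ry(pitch) Rx(roll)).
In Python, from station import ctrl gives the robot as it stands.
- The arm moves only by the tool move_arm, never from a script. Its argument "increments" is a list of rows, each a list of 7 numbers: the opening, from 0 (shut) to 1 (fully open), then the shift along the tool's x, y, z in units of 50 mm (1.0 is 50 mm), then the turn, a rotation vector about the tool's x, y, z in rad. In form: [[claw, tx, ty, tz, rx, ry, rz], ...]. A call has 1 to 20 rows; each row shifts and turns the commanded pose from where the row before left it, along the tool's axes as they then stand; what a row does not reach is not made up. A row lasts 1/10 s, in which the tool goes at most 50 mm and 8.59 degrees, less where a joint would pass 70% of its speed; a pose out of reach is approached as far as the arm can. A call is refused whole if a number of a shift passes 1 or a number of a turn 0.15, either way. A call with a gripper value outside its range is refused whole. The fingers move at their own pace and stop on an object; "force" is the grip in N (left out, the last holds). Time passes only in rows, so rows that do not move let the fingers close. It gives the time, the measured TCP pose, the force, the opening and the grip force at its end, in the units of the state.
- ctrl.get_obs(): the state, without advancing time (a new reading comes with each control period).
- ctrl.camera(name): name is "side" or "top" or "wrist"; returns a dict with "color" (384x512x3 uint8, blue, green, red), "K" (3x3 intrinsics, pixels), "distortion" ([k1, k2, p1, p2, k3] as OpenCV has them; the pictures are not rectified), "pose" (4x4, takes a point from camera to world coordinates); the wrist camera has in their place "tool_from_camera" (4x4, takes a point from camera to tool coordinates, whose origin is the TCP and whose axes are the flange's). Camera axes: x right, y down, z forward; pixel columns grow to the right and rows downward; lengths in m; the calibration is good to about 2 mm. A picture is of the moment at which its call begins: read the wrist's pose just before it. There is no depth.
- ctrl.hand_in(): hands the job in; it is judged then, once.
Trained networks look in a picture, given as the dict that the camera call returned (one of the last four; its "shot" number tells which), for a name from the list of things; names that differ only in an ending like _2 or _b are one class to them, and where a whole thing is asked for, a point or a joint stands for the part that bears it (a point fixed in the world has none). Each returns a list of dicts, best first, with "conf" (0 to 1); they miss things now and then, are a little off and sometimes report something else, mostly with a low value. They report only what shows in the picture. A call takes as long as a camera call.
- ctrl.cut_out(name, picture): "mask" (384x512 bool, what is visible of it) and "centre" ([row, column] in pixels, amid what is visible of it).
The state is a dict: "time_s": time; "qpos": joint angles; "joint_vel": joint speeds; "tau": joint torques, N m; "ee_pos": TCP position; "eef_rot": TCP orientation; "force": force on the tool from outside, world axes, zero at the start; "moment": the same for the moment, N m; "grip_width": finger opening in m; "grip_force": force on a finger pad.
Only numpy, scipy, OpenCV 4.12 (cv2) and the standard library are available. Lean on these libraries where they do the work, as an engineer would, in place of code of your own. Each camera call takes 0.05 s, during which the arm holds its last target. There are 200 camera calls.

## Working session

There is one attempt and no reset: what is moved stays moved. The work goes in short steps, Python scripts to look and compute and a tool call to move; the robot and the scene stay as the last step left them, time stands still between calls to the robot, and variables do not carry over. Pictures are saved under pics/ and viewed, at most 13 in all, crops included, and the job is handed in when it is done.

Besides the shell and the picture viewer there is one more tool, called after ">>>" by a JSON object that holds its "method" and its "body". move_arm: Moves the arm, as the interface text tells. Its arguments: {"type":"object","properties":{"increments":{"type":"array","items":{"type":"array","items":{"type":"number"}}},"force":{"type":"number"}},"required":["increments"]}

```bash
mkdir -p pics && cat > h.py <<'E'
import numpy as np, cv2
from station import ctrl
from scipy.spatial.transform import Rotation as R
def ray(p,uv):
    q=cv2.undistortPoints(np.array([[uv]],float),np.array(p["K"],float),np.array(p["distortion"],float))[0,0]
    T=np.array(p["pose"]); d=T[:3,:3]@np.array([q[0],q[1],1]); return T[:3,3],d/np.linalg.norm(d)
def atz(p,uv,z):
    o,d=ray(p,uv); return o+d*(z-o[2])/d[2]
def tri(a,b):
    (o,d),(q,e)=a,b; s=np.linalg.lstsq(np.c_[d,-e],q-o,rcond=None)[0]
    A,B=o+d*s[0],q+e*s[1]; return (A+B)/2,np.linalg.norm(A-B)
def proj(p,X):
    T=np.linalg.inv(np.array(p["pose"])); return cv2.projectPoints(np.array(X,float).reshape(-1,3),cv2.Rodrigues(T[:3,:3])[0],T[:3,3],np.array(p["K"],float),np.array(p["distortion"],float))[0].reshape(-1,2)
E
python3 - <<'E'
from h import *
o=ctrl.get_obs(); print(o["time_s"],o["ee_pos"],o["eef_rot"],o["force"])
P={n:ctrl.camera(n) for n in("side","top")}
for n,p in P.items():
    cv2.imwrite(f"pics/{n}0.png",p["color"]); print(n,np.round(p["pose"],3).tolist())
    for t in("basket","basket_bar","stand","jug","cap","pot","jar","shampoo"):
        for r in ctrl.cut_out(t,p)[:1]:
            m=r["mask"]; ys,xs=np.nonzero(m); c=r["centre"]
            print(t,round(r["conf"],2),np.round(c,1),"bbox",xs.min(),xs.max(),ys.min(),ys.max(),[np.round(atz(p,c[::-1],z),3)[:2].tolist() for z in(0,.15,.197)])
E
python3 -c "
import cv2,numpy as np
a=[cv2.imread(f'pics/{n}0.png') for n in('side','top')]
[print(x.shape) for x in a]"
```

```text
0.0 [ 0.20737909 -0.5091154   0.20489183] [-3.14042262e+00 -5.62416040e-05  3.86778834e-01] [ 0.17190424  0.25486054 -0.59726857]
side [[-0.929, -0.2, 0.311, 0.072], [-0.369, 0.485, -0.792, 1.105], [0.007, -0.851, -0.525, 0.849], [0.0, 0.0, 0.0, 1.0]]
basket 0.94 [209.4 271.8] bbox 259 297 177 228 [[0.486, -0.026], [0.412, 0.174], [0.39, 0.237]]
basket_bar 0.71 [210.3 278.6] bbox 259 296 177 228 [[0.459, -0.03], [0.391, 0.171], [0.369, 0.234]]
stand 0.73 [215.7 274.2] bbox 259 294 178 228 [[0.463, 0.009], [0.394, 0.203], [0.372, 0.264]]
jug 0.75 [170.  267.7] bbox 245 291 148 190 [[0.612, -0.307], [0.517, -0.058], [0.487, 0.02]]
cap 0.68 [141.2 271.4] bbox 266 277 136 147 [[0.706, -0.6], [0.594, -0.299], [0.559, -0.205]]
jar 0.76 [165.5 332.3] bbox 328 341 152 174 [[0.35, -0.462], [0.301, -0.185], [0.286, -0.099]]
shampoo 0.69 [298.8 270.7] bbox 264 280 282 311 [[0.33, 0.393], [0.284, 0.519], [0.27, 0.559]]
top [[-0.007, -0.998, 0.058, 0.443], [-1.0, 0.006, -0.018, 0.018], [0.018, -0.058, -0.998, 1.198], [0.0, 0.0, 0.0, 1.0]]
basket 0.92 [215.  247.6] bbox 221 268 196 237 [[0.448, 0.01], [0.447, 0.011], [0.447, 0.011]]
basket_bar 0.95 [211.8 245.7] bbox 222 267 197 237 [[0.458, 0.016], [0.456, 0.016], [0.455, 0.016]]
stand 0.93 [161.7 173.8] bbox 151 196 140 204 [[0.617, 0.242], [0.595, 0.214], [0.588, 0.205]]
jug 0.78 [171.2 327.3] bbox 304 350 132 203 [[0.585, -0.243], [0.567, -0.211], [0.561, -0.201]]
cap 0.74 [173.3 338.2] bbox 328 348 161 180 [[0.578, -0.278], [0.561, -0.241], [0.556, -0.229]]
pot 0.7 [129.1 252.9] bbox 222 283 105 148 [[0.72, -0.008], [0.686, -0.005], [0.675, -0.004]]
jar 0.94 [251.5 383.9] bbox 371 399 243 266 [[0.33, -0.418], [0.344, -0.363], [0.349, -0.346]]
shampoo 0.55 [263.5 112.3] bbox 104 124 252 268 [[0.3, 0.43], [0.318, 0.379], [0.324, 0.363]]
(384, 512, 3)
(384, 512, 3)
```

View pics/side0.png

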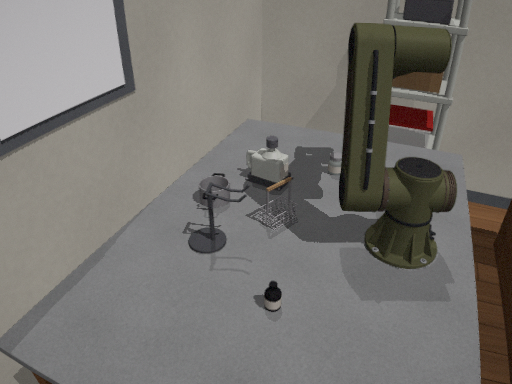

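View pics/top0.png

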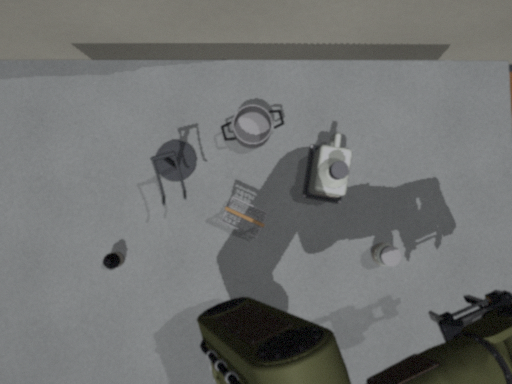

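```bash
python3 - <<'E'
import cv2
t=cv2.imread('pics/top0.png'); cv2.imwrite('pics/ct.png',cv2.resize(t[130:245,140:280],None,fx=5,fy=5,interpolation=cv2.INTER_CUBIC))
s=cv2.imread('pics/side0.png'); cv2.imwrite('pics/cs.png',cv2.resize(s[130:255,180:310],None,fx=4.5,fy=4.5,interpolation=cv2.INTER_CUBIC))
from h import *
p=ctrl.camera("top");print(p["K"],p["distortion"])
w=ctrl.camera("wrist");print(np.round(w["K"],1).tolist(),np.round(w["tool_from_camera"],3).tolist())
E
```

```text
[[381.17724035   0.         252.0483262 ]
 [  0.         381.17724035 194.35046958]
 [  0.           0.           1.        ]] [-0.00697974  0.          0.          0.          0.        ]
[[323.6, 0.0, 252.8], [0.0, 323.6, 193.1], [0.0, 0.0, 1.0]] [[-0.0, -0.958, -0.288, 0.085], [1.0, -0.0, -0.0, 0.001], [0.0, -0.288, 0.958, -0.18], [0.0, 0.0, 0.0, 1.0]]
```

View pics/ct.png

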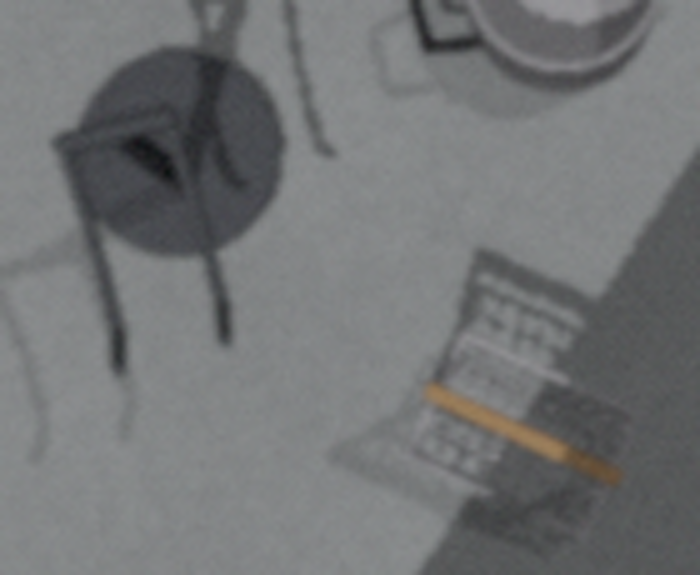

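View pics/cs.png

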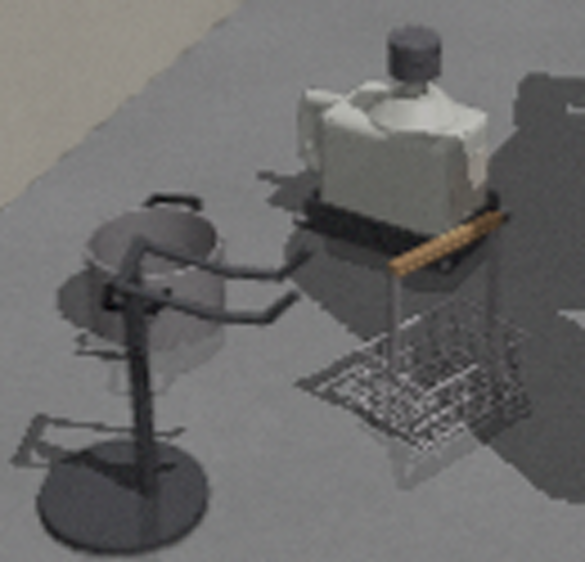

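```bash
python3 - <<'E'
from h import *
from scipy.optimize import least_squares
t=ctrl.camera("top");s=ctrl.camera("side")
def fit(pts,obs,x0):
    def f(v,full=False):
        c,sn=np.cos(v[2]),np.sin(v[2]); r=[]
        for cam,X,u in zip([o[0] for o in obs],pts,[o[1] for o in obs]):
            W=[v[0]+c*X[0]-sn*X[1],v[1]+sn*X[0]+c*X[1],X[2]]
            r.append(proj(cam,W)[0]-u)
        return np.concatenate(r)
    q=least_squares(f,x0); print(np.round(q.x,4),np.round(q.fun.reshape(-1,2),1).tolist()); return q.x
S=fit([[-.12,.028,.22],[-.12,-.028,.22],[0,0,.012],[-.12,.028,.22],[-.12,-.028,.22],[0,0,.012]],
 [(t,[163.6,204.4]),(t,[185.2,198.4]),(t,[176,160]),(s,[244.9,196.2]),(s,[247.8,186.7]),(s,[207.6,240])],[.6,.2,0])
c,n=np.cos(S[2]),np.sin(S[2]); print("hook_seat",S[0]-.0825*c,S[1]-.0825*n)
fit([[0,.059,.154],[0,-.059,.154],[0,.059,.152],[0,-.059,.152]],[(t,[225.6,208]),(t,[264,225]),(s,np.array([397,267])/4.5+[180,130]),(s,np.array([500,215])/4.5+[180,130])],[.45,.01,0])
fit([[0,0,.197],[0,0,.179]],[(t,[338,170.5]),(s,np.array([415,54])/4.5+[180,130])],[.56,-.23,0])
E
```

```text
[0.6052 0.2329 0.2633] [[-1.0, -2.7], [-1.4, -2.5], [-0.0, 4.9], [-0.8, -1.2], [-0.8, -1.4], [4.4, -0.7]]
hook_seat 0.5255679995618152 0.2114779886626602
[ 0.4423  0.0186 -0.42  ] [[-0.5, 0.1], [0.6, 0.5], [-0.6, 0.2], [-0.1, -0.3]]
[ 0.5636 -0.2295  0.    ] [[0.1, -0.2], [0.2, 0.6]]
```

```bash
python3 - <<'E'
from h import *
from scipy.optimize import least_squares
t=ctrl.camera("top");s=ctrl.camera("side")
pts=np.array([[-.12,.028,.22],[-.12,-.028,.22],[-.12,.028,.22],[-.12,-.028,.22],[0,0,.012]])
obs=[(t,[163.6,204.4]),(t,[185.2,198.4]),(s,[244.9,196.2]),(s,[247.8,186.7]),(s,[212.9,239.3])]
def f(v):
    W=R.from_euler('z',v[2]).apply(pts)+[v[0],v[1],0]
    return np.concatenate([proj(o[0],w)[0]-o[1] for o,w in zip(obs,W)])
q=least_squares(f,[.6,.2,0]);S=q.x;print(S,np.round(q.fun.reshape(-1,2),1).tolist())
c,n=np.cos(S[2]),np.sin(S[2]);print("seat",S[0]-.0825*c,S[1]-.0825*n)
print("tri tips",tri(ray(t,obs[0][1]),ray(s,obs[2][1])),tri(ray(t,obs[1][1]),ray(s,obs[3][1])))
T=[atz(t,obs[i][1],.222)[:2] for i in(0,1)];print("top tips@.222",T)
print("crossbar ends top @.22",atz(t,[152.4,158.4],.22),atz(t,[175,153],.22))
print("top prong-start+tip; proj of seat/pole in both:",proj(t,[S[0],S[1],.22]),proj(s,[S[0],S[1],.22]))
w=ctrl.get_obs();print(w["ee_pos"],R.from_euler('xyz',w["eef_rot"]).as_matrix().round(3).tolist())
E
```

```text
[0.60030043 0.23180007 0.26202341] [[-0.6, -0.7], [-1.0, -0.5], [0.9, -1.0], [0.8, -1.2], [0.5, 0.2]]
seat 0.5206163297404837 0.21042964369818845
tri tips (array([0.47752389, 0.22792119, 0.21596186]), np.float64(0.004595181834566619)) (array([0.49254525, 0.1727875 , 0.21449735]), np.float64(0.004241850677420377))
top tips@.222 [array([0.47518543, 0.22576553]), array([0.49020264, 0.17082703])]
crossbar ends top @.22 [0.59386533 0.25574667 0.22      ] [0.60765258 0.19780414 0.22      ]
top prong-start+tip; proj of seat/pole in both: [[161.75110277 155.88186749]] [[209.05048521 187.56122599]]
[ 0.20748978 -0.5093427   0.20543427] [[0.926, 0.377, 0.0], [0.377, -0.926, 0.0], [0.0, -0.0, -1.0]]
```

>>> {"method": "move_arm", "body": {"increments": [[1,0,0,0,0,0,-0.127],[1,0,0,0,0,0,-0.127],[1,0,0,0,0,0,-0.127],[1,0,0,0,0,0,-0.127],[1,0,0,0,0,0,-0.127],[1,0,0,0,0,0,-0.127],[1,0.8,0,0,0,0,0],[1,0.8,0,0,0,0,0],[1,0.8,0,0,0,0,0],[1,0.8,0,0,0,0,0],[1,0.8,0,0,0,0,0],[1,0.8,0,0,0,0,0],[1,0.8,0,0,0,0,0],[1,0.8,0,0,0,0,0],[1,0.8,0,0,0,0,0],[1,0.8,0,0,0,0,0],[1,0.8,0,0,0,0,0],[1,0.8,0,0,0,0,0],[1,0.8,0,0,0,0,0],[1,0,0,0,0,0,0]]}}

```text
time_s: 3.2
ee_pos: [0.4214, -0.0318, 0.2055]
eef_rot: [3.142, -0.001, 1.153]
force: [-0.2, -0.6, -0.4]
grip_width: 0.0939
grip_force: 0.0
```

```bash
cat >> h.py <<'E'
def wrist():
    o=ctrl.get_obs(); w=ctrl.camera("wrist"); T=np.eye(4); T[:3,:3]=R.from_euler('xyz',o["eef_rot"]).as_matrix(); T[:3,3]=o["ee_pos"]
    w["pose"]=T@np.array(w["tool_from_camera"]); return o,w
def rel(o,X):  # world target TCP -> tool axes in 50mm units
    return np.round(R.from_euler('xyz',o["eef_rot"]).as_matrix().T@(np.array(X)-o["ee_pos"])/.05,3)
E
python3 - <<'E'
from h import *
o,w=wrist(); print(o["time_s"],o["ee_pos"],o["eef_rot"])
cv2.imwrite("pics/w1.png",w["color"])
p=proj(w,[[.4423+.059*np.sin(.42),.0186+.059*np.cos(.42),.15],[.4423-.059*np.sin(.42),.0186-.059*np.cos(.42),.15]]);print(p)
im=cv2.cvtColor(w["color"],cv2.COLOR_BGR2HSV);m=cv2.inRange(im,(8,90,60),(25,255,255));n,l,st,c=cv2.connectedComponentsWithStats(m)
i=1+np.argmax(st[1:,4]);print(st[i],c[i],cv2.minAreaRect(np.argwhere(l==i)[:,::-1].astype(np.float32)))
b=cv2.boxPoints(cv2.minAreaRect(np.argwhere(l==i)[:,::-1].astype(np.float32)))
print([atz(w,q,.153)[:2].round(4).tolist() for q in b])
print(rel(o,[.4423,.0186,.131]))
E
```

```text
3.2 [ 0.42142652 -0.03182771  0.20546678] [ 3.14151782e+00 -5.56702337e-04  1.15289781e+00]
[[249.66109761  50.69160266]
 [249.82333536 215.08806412]]
[ 245   51   17  166 2195] [252.43507973 130.57266515] ((252.75433349609375, 133.495849609375), (14.23524284362793, 165.21356201171875), 0.9710219502449036)
[[0.4145, -0.0332], [0.4646, 0.0728], [0.4732, 0.0688], [0.4244, -0.0378]]
[ 1.09  -0.028  1.49 ]
```

View pics/w1.png

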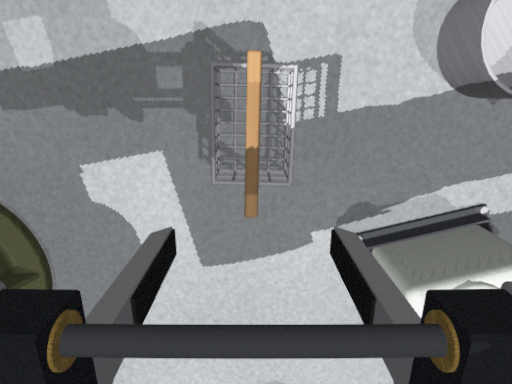

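>>> {"method": "move_arm", "body": {"increments": [[1,0.5,0.01,0,0,0,0],[1,0.59,0.01,0,0,0,0],[1,0,0,0.5,0,0,0],[1,0,0,0.5,0,0,0],[1,0,0,0.49,0,0,0],[1,0,0,0,0,0,0],[0,0,0,0,0,0,0],[0,0,0,0,0,0,0],[0,0,0,0,0,0,0],[0,0,0,0,0,0,0],[0,0,0,0,0,0,0],[0,0,0,0,0,0,0],[0,0,0,-0.2,0,0,0],[0,0,0,-0.4,0,0,0],[0,0,0,-0.5,0,0,0],[0,0,0,-0.5,0,0,0],[0,0,0,-0.4,0,0,0],[0,0,0,0,0,0,0]], "force": 25}}

```text
time_s: 5.05
ee_pos: [0.4446, 0.0143, 0.2339]
eef_rot: [3.137, -0.002, 1.149]
force: [0.4, -0.7, 0.4]
grip_width: 0.0021
grip_force: 0.0
```

```bash
python3 - <<'E'
from h import *
o=ctrl.get_obs(); print(o["time_s"],o["ee_pos"],o["eef_rot"],o["grip_width"],o["grip_force"],o["force"])
c,s=np.cos(.262),np.sin(.262)
for d in(-.10,0): 
    o2=dict(o); o2["eef_rot"]=np.array([np.pi,0,1.835]); print(rel(o2,[.5206+d*c,.2104+d*s,.228]))
t,=[ctrl.camera("top")]; cv2.imwrite("pics/t2.png",cv2.resize(t["color"][130:245,140:280],None,fx=5,fy=5,interpolation=cv2.INTER_CUBIC))
E
```

```text
5.05 [0.44459908 0.01432358 0.23393925] [ 3.13719224e+00 -1.75719192e-03  1.14887070e+00] 0.0021100937437429487 0.0 [ 0.36913451 -0.69667481  0.39311824]
[3.393 0.491 0.119]
[3.389 2.491 0.119]
```

```bash
python3 - <<'E'
from h import *
o,w=wrist(); print(o["grip_width"],o["grip_force"],o["force"])
a=w["color"]; t=ctrl.camera("top"); b=cv2.resize(t["color"][150:250,180:300],None,fx=2.4,fy=2.4); s=ctrl.camera("side"); c=cv2.resize(s["color"][150:246,230:330],None,fx=2.4,fy=2.4)
k=np.zeros((384+240,800,3),np.uint8); k=np.zeros((600,800,3),np.uint8); k[:384,:512]=a; k[:240,512:800]=b[:240]; k[240:470,512:752]=c[:230]
cv2.imwrite("pics/m2.png",k)
E
```

```text
0.0008974206466025393 0.0 [-0.73322989  0.69402523 -0.11067066]
```

View pics/m2.png

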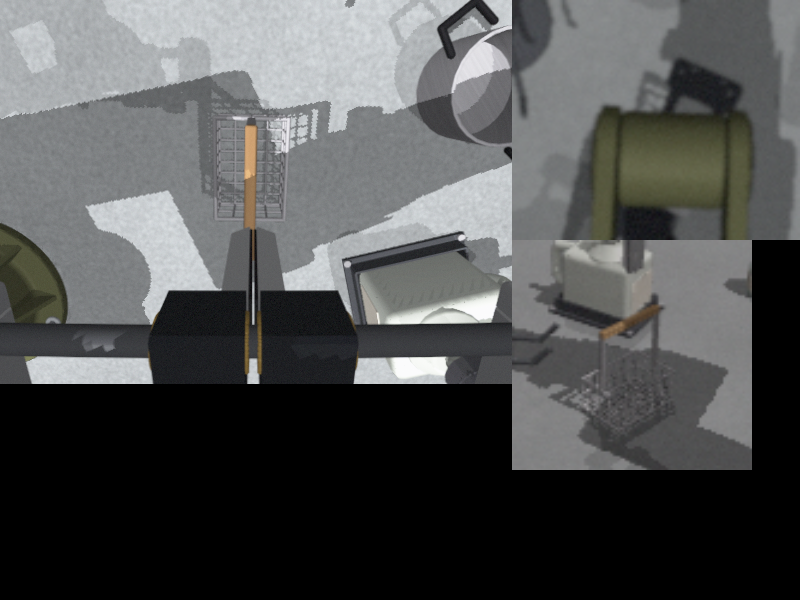

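```bash
python3 - <<'E'
from h import *
o,w=wrist()
im=cv2.cvtColor(w["color"],cv2.COLOR_BGR2HSV);m=cv2.inRange(im,(8,90,60),(25,255,255));m[232:]=0;n,l,st,c=cv2.connectedComponentsWithStats(m)
i=1+np.argmax(st[1:,4]);b=cv2.boxPoints(cv2.minAreaRect(np.argwhere(l==i)[:,::-1].astype(np.float32)));b=b[np.argsort(b[:,1])]
f=[atz(w,(b[0]+b[1])/2,.156),atz(w,(b[2]+b[3])/2,.156)];d=(f[0]-f[1]);print(st[i],f,np.arctan2(-d[0],d[1]),np.linalg.norm(d))
X=f[0]-d/np.linalg.norm(d)*.059;print(X,rel(o,[X[0],X[1],.131]))
E
```

```text
[ 246  124   13  108 1193] [array([0.46932019, 0.07209881, 0.156     ]), array([ 0.43267282, -0.00927384,  0.156     ])] -0.4231571206232118 0.08924426100456141
[0.44509236 0.01830279 0.156     ] [0.087 0.003 1.982]
```

>>> {"method": "move_arm", "body": {"increments": [[0.45,0,0,0,0,0,0],[0.45,0,0,0,0,0,0],[0.45,0,0,0,0,0,0],[0.45,0,0,0,0,0,0],[0.45,0,0,0,0,0,0],[0.45,0,0,0,0,0,0],[0.45,0,0,0,0,0,0]]}}

```text
time_s: 6.0
ee_pos: [0.4437, 0.0143, 0.2309]
eef_rot: [-3.142, -0.0, 1.149]
force: [0.1, 0.5, 0.4]
grip_width: 0.0422
grip_force: 0.0
```

>>> {"method": "move_arm", "body": {"increments": [[0.45,0.08,0.02,0,0,0,0],[0.45,0,0,0.5,0,0,0],[0.45,0,0,0.5,0,0,0],[0.45,0,0,0.5,0,0,0],[0.45,0,0,0.5,0,0,0],[0.45,0,0,0,0,0,0],[0,0,0,0,0,0,0],[0,0,0,0,0,0,0],[0,0,0,0,0,0,0],[0,0,0,0,0,0,0],[0,0,0,0,0,0,0],[0,0,0,0,0,0,0],[0,0,0,0,0,0,0],[0,0,0,0,0,0,0]], "force": 25}}

```text
time_s: 7.4
ee_pos: [0.4463, 0.0176, 0.1312]
eef_rot: [3.141, -0.0, 1.149]
force: [-1.5, 0.4, 4.1]
grip_width: 0.0098
grip_force: 25.0
```

>>> {"method": "move_arm", "body": {"increments": [[0,0,0,-0.3,0,0,0],[0,0,0,-0.5,0,0,0],[0,0,0,-0.5,0,0,0],[0,0,0,-0.5,0,0,0],[0,0,0,-0.2,0,0,0],[0,0,0,0,0,0,-0.1],[0,0,0,0,0,0,-0.1],[0,0,0,0,0,0,-0.1],[0,0,0,0,0,0,-0.1],[0,0,0,0,0,0,-0.1],[0,0,0,0,0,0,-0.1],[0,0,0,0,0,0,-0.086],[0,0,0,0,0,0,0],[0,0,0,0,0,0,0]]}}

```text
time_s: 8.8
ee_pos: [0.4461, 0.0175, 0.2303]
eef_rot: [-3.141, -0.0, 1.832]
force: [-0.6, 0.2, -2.4]
grip_width: 0.0098
grip_force: 25.0
```

```bash
python3 - <<'E'
from h import *
o=ctrl.get_obs(); print(o["time_s"],o["ee_pos"],o["eef_rot"],o["grip_width"],o["force"])
c,s=np.cos(.262),np.sin(.262)
for d in(-.10,0): print(rel(o,[.5206+d*c,.2104+d*s,.231]))
E
```

```text
8.8 [0.44607167 0.01754798 0.23033687] [-3.14070597e+00 -2.38196588e-04  1.83216432e+00] 0.009836003035358233 [-0.637441    0.1835025  -2.43427836]
[ 3.34   0.437 -0.013]
[ 3.341  2.437 -0.015]
```

>>> {"method": "move_arm", "body": {"increments": [[0,0.3,0,0,0,0,0],[0,0.4,0,0,0,0,0],[0,0.4,0,0,0,0,0],[0,0.4,0,0,0,0,0],[0,0.4,0,0,0,0,0],[0,0.4,0,0,0,0,0],[0,0.4,0,0,0,0,0],[0,0.4,0.2,0,0,0,0],[0,0.24,0.2,0,0,0,0],[0,0,0,0,0,0,0],[0,0,0,0,0,0,0],[0,0,0,0,0,0,0]]}}

```text
time_s: 10.0
ee_pos: [0.422, 0.1833, 0.2308]
eef_rot: [-3.141, 0.0, 1.834]
force: [-0.2, -0.9, -2.5]
grip_width: 0.0102
grip_force: 25.0
```

```bash
python3 - <<'E'
from h import *
o,w=wrist(); print(o["time_s"],o["ee_pos"],o["eef_rot"],o["grip_width"])
cv2.imwrite("pics/w3a.png",w["color"])
c,s=np.cos(.262),np.sin(.262)
pts=[[.6003+c*x-s*y,.2318+s*x+c*y,z] for x,y,z in[(-.12,.028,.222),(-.12,-.028,.222),(-.0825,.028,.2),(-.0825,-.028,.2),(0,0,.22)]]
print(proj(w,pts).round(0).tolist()); sd=ctrl.camera("side"); tp=ctrl.camera("top")
k=np.zeros((600,800,3),np.uint8);k[:384,:512]=w["color"]
a=cv2.resize(sd["color"][150:246,180:310],None,fx=2.2,fy=2.2);k[384:384+a.shape[0],:a.shape[1]]=a
b=cv2.resize(tp["color"][140:240,140:260],None,fx=2.15,fy=2.15);k[384:384+b.shape[0],300:300+b.shape[1]]=b
cv2.imwrite("pics/w3.png",k)
E
```

```text
10.0 [0.42196571 0.18332974 0.23079002] [-3.14119505e+00  1.53656640e-04  1.83376658e+00] 0.010181608576746692
[[359.0, 190.0], [350.0, 272.0], [403.0, 181.0], [393.0, 256.0], [535.0, 231.0]]
```

View pics/w3.png

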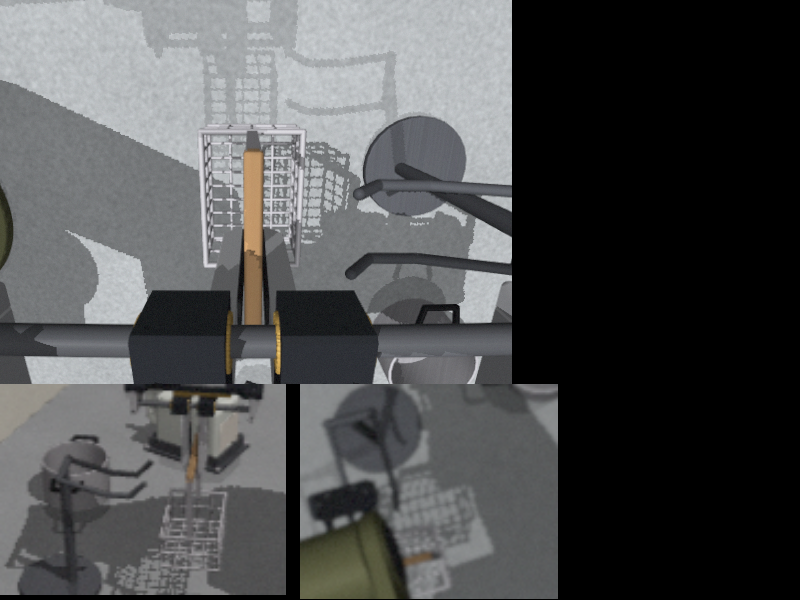

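>>> {"method": "move_arm", "body": {"increments": [[0,0,0.2,0,0,0,0],[0,0,0.3,0,0,0,0],[0,0,0.3,0,0,0,0],[0,0,0.3,0,0,0,0],[0,0,0.3,0,0,0,0],[0,0,0.3,0,0,0,0],[0,0,0.3,0,0,0,0],[0,0,0,0,0,0,0],[0,0,0,0,0,0,0],[0,0,0,0,0,0,0],[0,0,0,0.2,0,0,0],[0,0,0,0.2,0,0,0],[0,0,0,0.2,0,0,0],[0,0,0,0.1,0,0,0],[0,0,0,0.1,0,0,0],[0,0,0,0.06,0,0,0],[0,0,0,0,0,0,0],[0,0,0,0,0,0,0]]}}

```text
time_s: 11.95
ee_pos: [0.5186, 0.2102, 0.1882]
eef_rot: [3.141, -0.0, 1.835]
force: [-0.3, 0.5, -1.5]
grip_width: 0.0096
grip_force: 25.0
```

```bash
python3 - <<'E'
from h import *
o,w=wrist(); print(o["time_s"],o["ee_pos"],o["eef_rot"],o["grip_width"],o["force"])
sd=ctrl.camera("side"); tp=ctrl.camera("top")
k=np.zeros((600,800,3),np.uint8);k[:384,:512]=w["color"]
a=cv2.resize(sd["color"][150:246,180:310],None,fx=2.2,fy=2.2);k[384:384+a.shape[0],:a.shape[1]]=a
cv2.imwrite("pics/w4.png",k)
E
```

```text
11.95 [0.51861602 0.2101587  0.18819265] [ 3.14113773e+00 -3.61452335e-05  1.83485456e+00] 0.009630266981608095 [-0.34844842  0.45682328 -1.51264782]
```

View pics/w4.png

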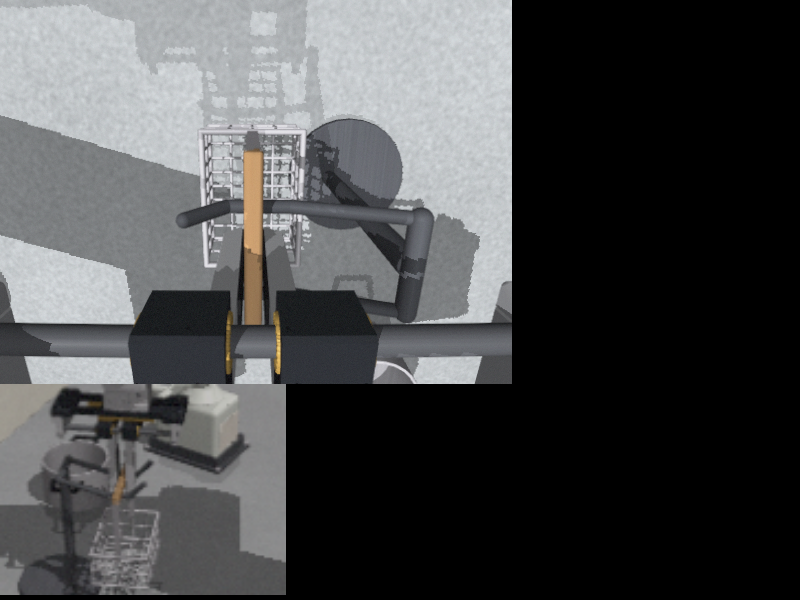

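>>> {"method": "move_arm", "body": {"increments": [[0,0,0,0.03,0,0,0],[0,0,0,0,0,0,0],[0.35,0,0,0,0,0,0],[0.35,0,0,0,0,0,0],[0.35,0,0,0,0,0,0],[0.35,0,0,0,0,0,0],[0.35,0,0,0,0,0,0],[0.35,0,0,0,0,0,0],[0.35,0,0,0,0,0,0],[0.35,0,0,-0.3,0,0,0],[0.35,0,0,-0.5,0,0,0],[0.35,0,0,-0.5,0,0,0],[0.35,0,0,-0.5,0,0,0],[0.35,0,0,0,0,0,0]]}}

```text
time_s: 13.5
ee_pos: [0.5194, 0.2104, 0.2799]
eef_rot: [3.136, -0.0, 1.835]
force: [0.4, -0.3, -0.1]
grip_width: 0.0327
grip_force: 0.0
```

```bash
python3 - <<'E'
from h import *
o,w=wrist(); print(o["time_s"],o["ee_pos"],o["eef_rot"],o["grip_width"],o["force"],o["qpos"])
cv2.imwrite("pics/w5.png",w["color"])
im=cv2.cvtColor(w["color"],cv2.COLOR_BGR2HSV);m=cv2.inRange(im,(8,90,60),(25,255,255));n,l,st,c=cv2.connectedComponentsWithStats(m)
for i in range(1,n):
  if st[i,4]>200: print(st[i],[atz(w,q,.21).round(4).tolist() for q in cv2.boxPoints(cv2.minAreaRect(np.argwhere(l==i)[:,::-1].astype(np.float32)))])
E
```

```text
13.5 [0.51935183 0.21039037 0.2798509 ] [ 3.13623087e+00 -2.95627729e-04  1.83480807e+00] 0.03267448856556935 [ 0.41943289 -0.32275455 -0.05697719] [ 3.19534863e-01  2.75322382e-01  1.38092052e+00 -2.39042171e-06
  1.47997982e+00  5.55241196e-02]
[ 245  131   13  138 1597] [[0.5291, 0.1517, 0.21], [0.4993, 0.2651, 0.21], [0.5081, 0.2674, 0.21], [0.5391, 0.1544, 0.21]]
[176 311  15  63 518] [[0.4918, 0.022, 0.21], [0.4811, 0.0938, 0.21], [0.4925, 0.0961, 0.21], [0.5041, 0.0245, 0.21]]
[315 311  16  64 552] [[0.6014, 0.1251, 0.21], [0.6134, 0.129, 0.21], [0.6408, 0.0601, 0.21], [0.6278, 0.0559, 0.21]]
```

View pics/w5.png

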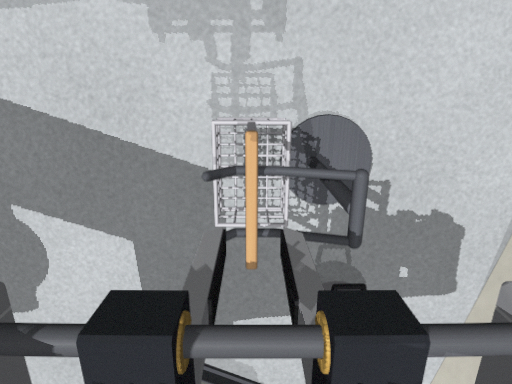

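>>> {"method": "move_arm", "body": {"increments": [[0.35,0,0,0,0,0,0.143],[0.35,0,0,0,0,0,0.143],[0.35,0,0,0,0,0,0.143],[0.35,0,0,0,0,0,0.143],[0.35,0,0,0,0,0,0.143],[0.35,0,0,0,0,0,0.143],[0.35,0,0,0,0,0,0.143],[0.35,0,0,0,0,0,0.143],[0.35,0,0,0,0,0,0.143],[0.35,0,0,0,0,0,0.143],[0.85,-0.385,0.84,0,0,0,0],[0.85,-0.385,0.84,0,0,0,0],[0.85,-0.385,0.84,0,0,0,0],[0.85,-0.385,0.84,0,0,0,0],[0.85,-0.385,0.84,0,0,0,0],[0.85,-0.385,0.84,0,0,0,0],[0.85,-0.385,0.84,0,0,0,0],[0.85,-0.385,0.84,0,0,0,0],[0.85,-0.385,0.84,0,0,0,0],[0.85,-0.385,0.84,0,0,0,0]]}}

```text
time_s: 15.55
ee_pos: [0.5063, -0.2535, 0.2752]
eef_rot: [-3.14, 0.001, 0.405]
force: [0.9, -0.3, 0.3]
grip_width: 0.08
grip_force: 0.0
```

>>> {"method": "move_arm", "body": {"increments": [[0.85,0,0,0,0,0,0],[0.85,0,0,0,0,0,0],[0.85,0,0,0,0,0,0]]}}

```text
time_s: 15.85
ee_pos: [0.507, -0.2508, 0.2759]
eef_rot: [-3.141, 0.0, 0.406]
force: [-0.7, -0.5, 0.7]
grip_width: 0.0803
grip_force: 0.0
```

```bash
python3 - <<'E'
from h import *
o,w=wrist(); print(o["time_s"],o["ee_pos"],o["eef_rot"],o["grip_width"],o["qpos"])
print("pred",proj(w,[[.5636,-.2295,.197]]))
th=np.linspace(0,6.28,40)
for r in ctrl.cut_out("cap",w)[:2]:
    ys,xs=np.nonzero(r["mask"]); print(r["conf"],r["centre"],xs.min(),xs.max(),ys.min(),ys.max(),atz(w,np.array(r["centre"])[::-1],.197))
    cv2.drawContours(w["color"],cv2.findContours(r["mask"].astype(np.uint8),0,2)[0],-1,(0,0,255),1)
for q in proj(w,np.c_[.5636+.024*np.cos(th),-.2295+.024*np.sin(th),.197+0*th]): cv2.circle(w["color"],tuple(q.astype(int)),1,(0,255,0),-1)
cv2.imwrite("pics/w6.png",w["color"])
E
```

```text
15.85 [ 0.50699979 -0.25082084  0.27586961] [-3.14075118e+00  4.26481825e-04  4.05582823e-01] 0.08025706837457638 [-5.24238296e-01  2.93362605e-01  1.36702032e+00  1.61988627e-04
  1.48213921e+00  6.40960969e-01]
pred [[255.39659001 128.03918113]]
0.83 [125.4, 266.9] 234 295 95 157 [ 0.56904807 -0.23700024  0.197     ]
```

View pics/w6.png

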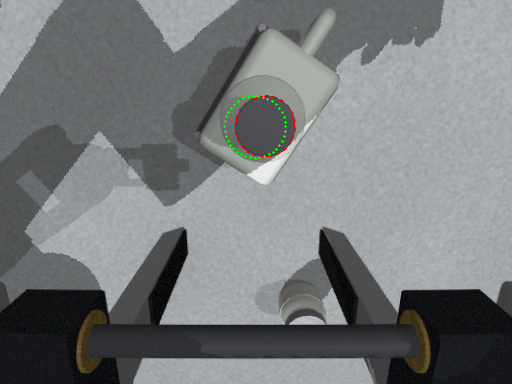

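```bash
python3 - <<'E'
from h import *
o,w=wrist(); m=ctrl.cut_out("cap",w)[0]["mask"].astype(np.uint8)
c=max(cv2.findContours(m,0,2)[0],key=len); e=cv2.fitEllipse(c); print(e)
X=atz(w,e[0],.197); print(X,rel(o,[X[0],X[1],.172]))
from scipy.optimize import least_squares
E
```

```text
((264.5092468261719, 126.43580627441406), (60.087974548339844, 61.035640716552734), 19.338951110839844)
[ 0.56775671 -0.23539883  0.197     ] [1.233 0.2   2.087]
```

>>> {"method": "move_arm", "body": {"increments": [[0.85,0.6,0.1,0,0,0,0],[0.85,0.63,0.1,0,0,0,0],[0.85,0,0,0,0,0,0],[0.85,0,0,0.5,0,0,0],[0.85,0,0,0.5,0,0,0],[0.85,0,0,0.5,0,0,0],[0.85,0,0,0.4,0,0,0],[0.85,0,0,0.18,0,0,0],[0.85,0,0,0,0,0,0],[0,0,0,0,0,0,0],[0,0,0,0,0,0,0],[0,0,0,0,0,0,0],[0,0,0,0,0,0,0],[0,0,0,0,0,0,0],[0,0,0,0,0,0,0],[0,0,0,0,0,0,0]], "force": 10}}

```text
time_s: 17.65
ee_pos: [0.5675, -0.2366, 0.1728]
eef_rot: [3.142, -0.0, 0.405]
force: [-1.4, 3.3, 4.1]
grip_width: 0.0477
grip_force: 10.0
```

>>> {"method": "move_arm", "body": {"increments": [[0,0,-0.02,0,0,0,0],[0,0,0,0,0,0,0],[0,0,0,0,0,0,0],[0,0,0,0.05,0,0,0],[0,0,0,0.05,0,0,0],[0,0,0,0.05,0,0,0],[0,0,0,0,0,0,0],[0,0,0,0,0,0,0]], "force": 55}}

```text
time_s: 18.45
ee_pos: [0.5673, -0.2362, 0.1654]
eef_rot: [3.14, -0.001, 0.405]
force: [0.7, -3.5, 8.4]
grip_width: 0.0472
grip_force: 55.0
```

>>> {"method": "move_arm", "body": {"increments": [[0,0,0.01,0.03,0,0,0],[0,0,0,0,0,0,0],[0,0,0,0,0,0,0]]}}

```text
time_s: 18.75
ee_pos: [0.5673, -0.2362, 0.1643]
eef_rot: [3.141, -0.001, 0.405]
force: [-2.2, 1.0, 12.4]
grip_width: 0.0469
grip_force: 55.0
```

At the hard stop (12 N). Twist.

>>> {"method": "move_arm", "body": {"increments": [[0,0,0,0,0,0,-0.1],[0,0,0,0,0,0,-0.1],[0,0,0,0,0,0,-0.1],[0,0,0,0,0,0,-0.1],[0,0,0,0,0,0,-0.1],[0,0,0,0,0,0,-0.1],[0,0,0,0,0,0,0]]}}

```text
time_s: 19.45
ee_pos: [0.5677, -0.236, 0.1643]
eef_rot: [3.14, -0.001, 1.009]
force: [0.9, 0.9, 10.8]
grip_width: 0.047
grip_force: 55.0
```

>>> {"method": "move_arm", "body": {"increments": [[0,0,0,0,0,0,-0.1],[0,0,0,0,0,0,-0.1],[0,0,0,0,0,0,-0.1],[0,0,0,0,0,0,-0.1],[0,0,0,0,0,0,-0.1],[0,0,0,0,0,0,-0.1],[0,0,0,0,0,0,-0.1],[0,0,0,0,0,0,-0.1],[0,0,0,0,0,0,-0.05],[0,0,0,0,0,0,0]]}}

```text
time_s: 20.45
ee_pos: [0.5676, -0.2361, 0.1643]
eef_rot: [3.14, 0.001, 1.857]
force: [0.2, 1.2, 11.3]
grip_width: 0.0469
grip_force: 55.0
```

```bash
python3 - <<'E'
from h import *
o=ctrl.get_obs();print(o["moment"],o["force"],o["qpos"],o["eef_rot"],o["ee_pos"])
E
```

```text
[ 0.21342385 -0.0720927  -0.03306727] [ 0.17358562  1.15506951 11.32165185] [-4.53914846e-01  4.76599142e-01  1.37462475e+00  5.67604271e-04
  1.28901244e+00 -7.40232829e-01] [3.14022343e+00 5.12055800e-04 1.85695650e+00] [ 0.56764393 -0.23606129  0.16433718]
```

>>> {"method": "move_arm", "body": {"increments": [[0,0,0,-0.1,0,0,0],[0,0,0,-0.1,0,0,0],[0,0,0,-0.2,0,0,0],[0,0,0,-0.2,0,0,0],[0,0,0,-0.2,0,0,0],[0,0,0,-0.3,0,0,0],[0,0,0,-0.3,0,0,0],[0,0,0,-0.2,0,0,0],[0,0,0,-0.2,0,0,0],[0,0,0,0,0,0,0],[0,0,0,0,0,0,0],[0,0,0,0,0,0,0],[0,0,0,0,0,0,0],[0,0,0,0,0,0,0]]}}

```text
time_s: 21.85
ee_pos: [0.5671, -0.2362, 0.2531]
eef_rot: [-3.141, -0.0, 1.855]
force: [-0.1, 0.4, 0.8]
grip_width: 0.0467
grip_force: 55.0
```

```bash
python3 - <<'E'
from h import *
o=ctrl.get_obs();print(o["ee_pos"],o["force"],o["grip_width"],o["grip_force"],o["time_s"])
s=ctrl.camera("side"); cv2.imwrite("pics/f.png",cv2.resize(s["color"][110:250,180:340],None,fx=4.5,fy=4.2,interpolation=cv2.INTER_CUBIC))
E
```

```text
[ 0.56714435 -0.23623769  0.25305273] [-0.14134109  0.36509397  0.82199452] 0.046683122394403864 54.999879598617554 21.85
```

View pics/f.png

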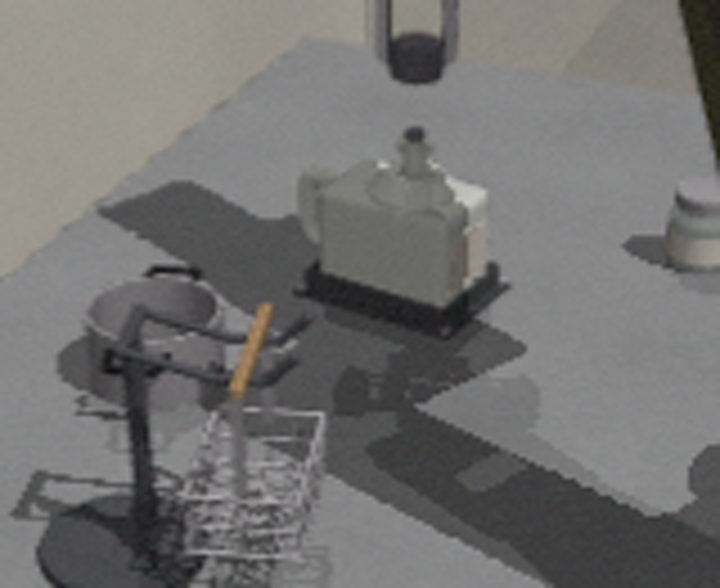

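The picture shows the cap upright in the fingers at (415,60), clear above the jug's neck at (415,135). The basket hangs by its bar on both prongs at (250,350).

```bash
python3 -c "
from station import ctrl
print(ctrl.hand_in())"
```

```text
the job is handed in; nothing more can be done
None
```

The job is handed in (no verdict came back): the basket hangs let go on both prongs, and the gripper holds the freed cap upright about 7 cm above the jug's neck, after one missed first pinch on the basket bar that I redid.

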